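Sweep the reference metal slugs into the tray's trough

TASK

Pick up the orange-handled sweeper and use it to sweep all six metal slugs (four copper discs, two aluminium bars) off the white deck of the sorting tray into the trough at its end, without touching the slugs with the gripper or the arm. Then stand the sweeper upright again in the middle of its blue mat and let go, and leave the bottle, jar, beaker, box and spatula where they are.

Things in the scene. Friction and masses are not known exactly. Their poses are not given: they have to be found in the camera images.
- tray: fixed tray: white deck, top 40 mm above the bench, x -120 (open end) to +95 mm, then a sunk green-floored trough. Origin on the bench plane, +x along the deck to the trough, y across, z up. Steel side rails along deck and trough, inner faces at y -85 and +85 mm, 6 mm thick, tops 58 mm above the bench
- trough (a point): middle of the trough's floor, 6 mm above the bench (34 mm below the deck). The trough spans tray x +95 to +179 mm and y -85 to +85 mm; its end wall, 6 mm thick, rises to 58 mm above the bench
- sweeper: hand sweeper standing upright on the blue mat: a black foot 28 mm (x) x 110 mm (y, its long sweeping faces) x 35 mm high, with an upright orange square handle 30 x 30 mm on its middle, from 35 to 115 mm above its underside. Origin: centre of its underside, z up. 0.25 kg
- mat: flat blue mat fixed on the bench, 110 mm (x) x 160 mm (y) x 4 mm thick; origin at the centre of its underside
- disc1: copper disc slug, 24 mm diameter, 12 mm thick, lying flat somewhere on the tray's deck at the start; origin at its centre
- disc2: copper disc slug, 24 mm diameter, 12 mm thick, lying flat somewhere on the tray's deck at the start; origin at its centre
- disc3: copper disc slug, 24 mm diameter, 12 mm thick, lying flat somewhere on the tray's deck at the start; origin at its centre
- disc4: copper disc slug, 24 mm diameter, 12 mm thick, lying flat somewhere on the tray's deck at the start; origin at its centre
- bar1: bright aluminium bar slug, 30 x 18 x 14 mm (14 mm high), lying on the tray's deck at the start; origin at its centre, x along its length
- bar2: bright aluminium bar slug, 30 x 18 x 14 mm (14 mm high), lying on the tray's deck at the start; origin at its centre, x along its length
- bottle: amber bottle, 68 mm diameter, 150 mm high, bystander; origin under its centre
- jar: white jar, 60 mm diameter, 90 mm high, bystander; origin under its centre
- beaker: glass beaker, 72 mm diameter, 95 mm high, bystander; origin under its centre
- vialbox: cardboard box, 90 x 70 x 45 mm, bystander; origin under its centre
- spatula: slim steel lab spatula, 190 mm long, 6 mm thick, lying to the right of the tray, bystander; origin under its middle

How it is judged:
By the outcome, as a careful person would: the job done as asked, in the order asked, and still so for the second after the job is handed in, with the robot touching nothing.
It also fails if it takes over 58 s, if anything falls off the work surface, if the arm or the gripper's body presses on something with over 40 N, if the wrist force passes 120 N, or if a joint passes its speed limit or range.

ROBOT

A 6-joint arm with a two-finger parallel gripper is mounted at the origin on the work surface. World frame = base frame: x ahead of the robot, y to its left, z up, the work surface at z = 0. Lengths are in mm, angles in rad, forces in N, time in s.
With the tool pointing down it reaches from about 300 to 850 mm from the base axis. Payload 5.4 kg.
Tool frame: the origin (TCP) lies midway between the tips of the shut fingers; the grasp point (between the pads) lies 19 mm behind it; z points along the fingers, y is the line along which they close (so a half turn about z gives the same grasp; the last joint's range is limited). The gripper opens to 85 mm and grips with 20 to 120 N. Pads are 22 mm wide; open, the fingers measure 114 mm over their backs; the gripper's body (76 mm by 85 mm) begins 54 mm behind the grasp point. The pads swing forward as they close: fully open they stand 13 mm farther back than shut.
Start: joints at [1.11, 0.158, 1.597, -0, 1.386, -0.21], TCP at [142.714, 556.991, 206.399] pointing down, gripper open.
Joint ranges: [-2.91, 2.91], [-0.94, 2.29], [0.18, 2.7], [-1.29, 4.43], [0.17, 2.64], [-3, 3]. Speed limits (rad/s): [2.57, 2.57, 3.14, 3.14, 3.14, 3.14].

INTERFACE

Orientations are given as a unit quaternion [w, x, y, z].
In Python, from bench import monitor, camera, camera_params, workorder gives the robot as it stands. The module is installed in compiled form; this text tells all that it offers.
- The arm moves only by the tool arm_command, never from a script. Its arguments are lists of equal length, an entry for each row: "gripper": the opening, from 0 (shut) to 1 (fully open); "xyz": the shift along the tool's x, y, z in m, a list of three; "twist": the turn about the tool's z in rad. A call has 1 to 12 rows; each row shifts and turns the commanded pose from where the row before left it, along the tool's axes as they then stand; what a row does not reach is not made up. A row lasts 1/12 s, in which the tool goes at most 41.7 mm and 7.16 degrees, less where a joint would pass 70% of its speed; a pose out of reach is approached as far as the arm can. A call is refused whole if a number of a shift passes 0.0417 or a number of a turn 0.125, either way. A call with a gripper value outside its range is refused whole. The fingers move at their own pace and stop on an object; the grip force is fixed at half the most. Time passes only in rows, so rows that do not move let the fingers close. It gives the time, the measured TCP pose, the force, the opening and the grip force at its end, in the units of the state.
- monitor.observe(): the state, without advancing time (a new reading comes with each control period).
- camera(name): name is "scene" or "top"; returns the picture (480x640x3 uint8, red, green, blue); there is no depth.
- camera_params(name): a dict with "fov_y" (degrees; the focal length in pixels is half the picture's height over the tangent of half this angle, whatever the lens; pixels are square), "cx", "cy" (the principal point, pixels), "k1" (the pictures are not rectified: a ray, as slopes to the right and down, at radius r is drawn at 1 + k1 r^2 times it, then the intrinsics apply), "R" (3x3) and "t" (3): a world point X has camera coordinates R X + t. Camera axes: x right, y down, z forward; pixel columns grow to the right and rows downward; lengths in mm; the calibration is good to about 2 mm. A picture is of the moment at which its call begins. camera_params takes no time and is no camera call.
- workorder.close_job(): hands the job in; it is judged then, once.
The state is a dict: "time": time; "q": joint angles; "qvel": joint speeds; "effort": joint torques, N m; "tcp_pos": TCP position; "orientation": TCP orientation; "wrist_force": force on the tool from outside, world axes, zero at the start; "moment": the same for the moment, N m; "finger_gap": finger opening in mm; "gripper_force": force on a finger pad.
Only numpy, scipy, OpenCV 4.12 (cv2) and the standard library are available. Lean on these libraries where they do the work, as an engineer would, in place of code of your own. Each camera call takes 0.05 s, during which the arm holds its last target. There are 200 camera calls.

## Working session

There is one attempt and no reset: what is moved stays moved. The work goes in short steps, Python scripts to look and compute and a tool call to move; the robot and the scene stay as the last step left them, time stands still between calls to the robot, and variables do not carry over. Pictures are saved under pics/ and viewed, at most 10 in all, crops included, and the job is handed in when it is done.

Besides the shell and the picture viewer there is one more tool, called after ">>>" by a JSON object that holds its "api" and its "payload". arm_command: Moves the arm, as the interface text tells. Its arguments: {"type":"object","properties":{"gripper":{"type":"array","items":{"type":"number"}},"xyz":{"type":"array","items":{"type":"array","items":{"type":"number"}}},"twist":{"type":"array","items":{"type":"number"}}},"required":["gripper","xyz","twist"]}

```bash
mkdir -p pics; python3 - <<'E'
from bench import monitor, camera, camera_params
import cv2
for n in("scene","top"):
    im=camera(n); cv2.imwrite(f"pics/{n}0.png",im[:,:,::-1]); print(camera_params(n))
print(monitor.observe())
E
```

```text
{'fov_y': 50.635552615939325, 'cx': 321.5342589081135, 'cy': 243.84757534367827, 'k1': 0.03772877166692815, 'R': array([[-0.23049536,  0.9730575 ,  0.00556628],
       [ 0.80538979,  0.1939827 , -0.56010535],
       [-0.54609447, -0.12461866, -0.82840269]]), 't': array([ 170.46644096, -481.65251457, 1658.98949278])}
{'fov_y': 49.90828208483524, 'cx': 326.1050211120872, 'cy': 249.18804946765437, 'k1': 0.038963859868783667, 'R': array([[-0.00434402, -0.99998976,  0.00126967],
       [-0.98048109,  0.00400969, -0.19657253],
       [ 0.19656543, -0.0020988 , -0.98048846]]), 't': array([-22.91878793, 629.1248616 , 983.75492958])}
{'time': 0.1, 'q': array([ 1.10989652e+00,  1.58991192e-01,  1.59810256e+00, -7.34906770e-06,
        1.38620377e+00, -2.10080465e-01]), 'qvel': array([ 2.48857983e-05, -1.38696083e-03, -2.29554802e-03,  7.68702790e-04,
       -1.91949346e-03,  3.42048969e-04]), 'effort': array([-1.32546473e-03, -3.96992505e+01, -3.32337213e+01, -2.31637932e-04,
        4.20127792e-03,  1.63889229e-05]), 'tcp_pos': array([142.46119244, 556.47223008, 205.51436873]), 'orientation': array([-2.77238822e-04,  1.25080478e-01,  9.92146233e-01, -8.06100293e-04]), 'wrist_force': array([0.13078072, 0.12795883, 0.67673695]), 'moment': array([-0.00626041,  0.03766054, -0.02004783]), 'gripper_force': 0.0, 'finger_gap': 85.4381706965549}
```

View pics/scene0.png

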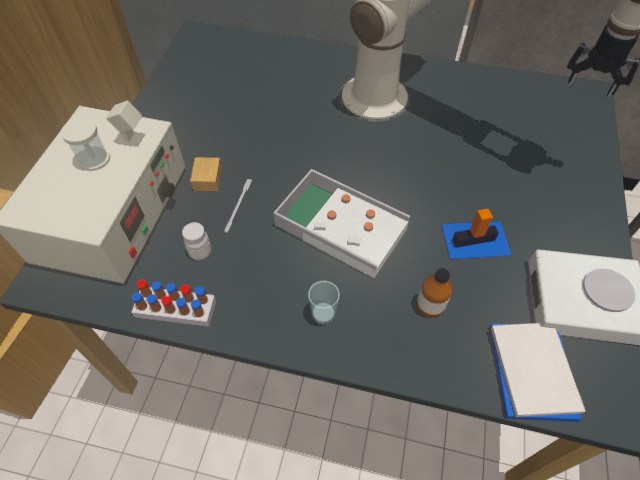

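View pics/top0.png

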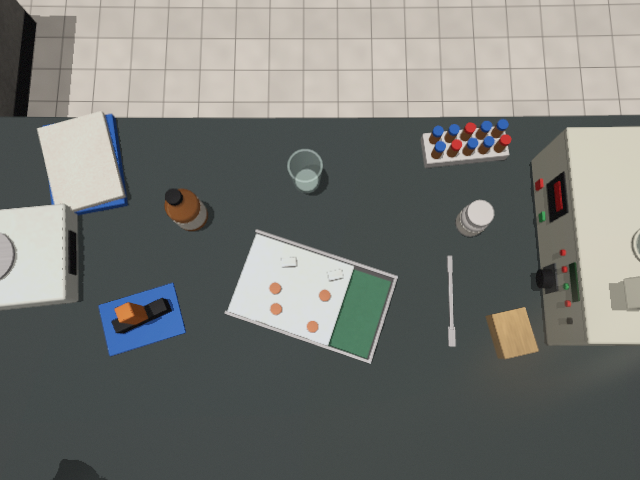

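The scene view shows the tray at about (340,220), sweeper on its mat at (477,235), with the trough to the left. The top view shows mat corners around (100,303)-(185,335), handle top at (131,313), the deck between (258,233), (227,313) and (352,267), (330,347), with discs near (275,288), (276,309), (324,296), (313,327) and bars near (289,262), (335,275).

```bash
cat > h.py <<'E'
import numpy as np, cv2
from bench import camera_params
def ray(n,uv):
    p=camera_params(n); f=240/np.tan(np.radians(p["fov_y"]/2))
    d=(np.array(uv,float)-[p["cx"],p["cy"]])/f; s=d.copy()
    for _ in range(20): s=d/(1+p["k1"]*(s@s))
    R,t=p["R"],p["t"]; return -R.T@t, R.T@np.array([*s,1])
def plane(n,uv,z):
    c,d=ray(n,uv); return c+d*(z-c[2])/d[2]
def tri(a,b):
    c1,d1=ray("scene",a);c2,d2=ray("top",b)
    s=np.linalg.lstsq(np.c_[d1,-d2],c2-c1,rcond=None)[0]
    p,q=c1+s[0]*d1,c2+s[1]*d2; return (p+q)/2,np.linalg.norm(p-q)
def blobs(m,amin=20):
    cs,_=cv2.findContours(m.astype(np.uint8),cv2.RETR_EXTERNAL,cv2.CHAIN_APPROX_NONE)
    return sorted([c for c in cs if cv2.contourArea(c)>=amin],key=cv2.contourArea,reverse=True)
def cen(c):
    m=cv2.moments(c); return np.array([m["m10"],m["m01"]])/m["m00"]
E
python3 - <<'E'
from h import *
np.set_printoptions(precision=1,suppress=True)
for n in("scene","top"):
    im=cv2.imread(f"pics/{n}0.png"); hsv=cv2.cvtColor(im,cv2.COLOR_BGR2HSV); H,S,V=[hsv[:,:,i].astype(int) for i in range(3)]
    x0,x1,y0,y1=(430,520,190,270) if n=="scene" else (90,195,275,360)
    roi=np.zeros(H.shape,bool); roi[y0:y1,x0:x1]=1
    mat=blobs((H>105)&(H<125)&(S>150)&(V>60)&roi)
    h=cv2.convexHull(np.vstack(mat)); r=cv2.minAreaRect(h); ap=cv2.approxPolyDP(h,4,True)[:,0]
    print(n,"mat",ap.tolist()); print(np.array([plane(n,p,4) for p in ap]))
    hd=blobs((H<18)&(S>180)&(V>100)&roi)
    print("handle",[ (cv2.contourArea(c),cen(c),cv2.approxPolyDP(cv2.convexHull(c),2,True)[:,0].tolist()) for c in hd])
    roi[:]=0
    if n=="scene": roi[175:275,270:410]=1
    else: roi[230:362,222:400]=1
    for c in blobs((H<18)&(S>100)&(V>100)&roi): print("disc",cen(c),plane(n,cen(c),52))
    g=blobs((H>60)&(H<95)&(S>90)&roi)[0]; ap=cv2.approxPolyDP(cv2.convexHull(g),4,True)[:,0]; print("green",ap.tolist());print(np.array([plane(n,p,6) for p in ap]))
    crop=im[170:280,265:415] if n=="scene" else im[225:365,90:400]
    k=5 if n=="scene" else 2.5
    cv2.imwrite(f"pics/c_{n}.png",cv2.resize(crop,None,fx=k,fy=k,interpolation=cv2.INTER_CUBIC))
E
```

```text
scene mat [[500, 221], [510, 255], [450, 258], [442, 224]]
[[423.6 418.9   4. ]
 [528.5 448.    4. ]
 [573.8 299.5   4. ]
 [469.9 268.6   4. ]]
handle [(297.5, array([482.5, 221.4]), [[488, 209], [492, 217], [483, 235], [474, 236], [478, 210]])]
disc [368.3 226.4] [559.4  80.2  52. ]
disc [331.4 214.6] [544.5 -20.1  52. ]
disc [345.6 198.4] [482.7   4.6  52. ]
disc [370.4 213.5] [517.2  78.1  52. ]
green [[313, 185], [322, 190], [305, 226], [286, 215]]
[[ 419.5 -100.7    6. ]
 [ 431.4  -71.7    6. ]
 [ 563.9  -87.1    6. ]
 [ 540.3 -146.4    6. ]]
top mat [[173, 283], [185, 332], [110, 355], [99, 305]]
[[569.4 297.4   4. ]
 [467.2 267.    4. ]
 [422.2 416.5   4. ]
 [524.2 447.5   4. ]]
handle [(69.0, array([131.3, 318.8]), [[142, 318], [136, 323], [121, 322], [129, 303]])]
disc [312.1 326.1] [475.3   2.9  52. ]
disc [275.8 308.5] [510.5  75.7  52. ]
disc [274.9 287.9] [552.  78.  52.]
disc [324.3 295. ] [537.  -21.6  52. ]
green [[354, 270], [389, 282], [365, 357], [329, 344]]
[[ 595.   -84.7    6. ]
 [ 569.1 -158.2    6. ]
 [ 414.6 -104.5    6. ]
 [ 441.   -30.8    6. ]]
```

View pics/c_top.png

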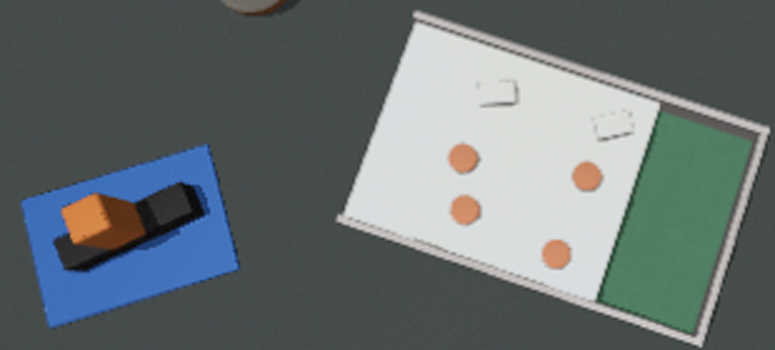

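View pics/c_scene.png

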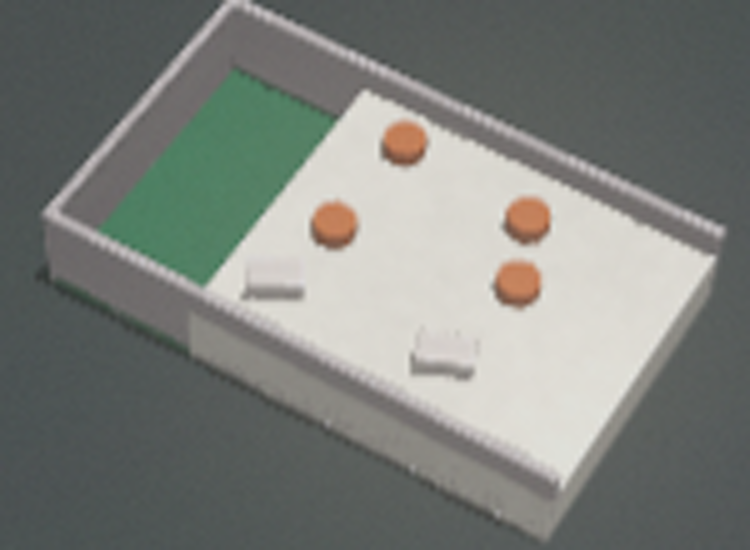

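The crops show the rail corners (top crop: (416,12), (338,219), (769,128), (701,345); scene crop: (558,492), (724,232), (45,212), (235,0)), the slugs and trough as before. One zoom of the sweeper is needed.

```bash
python3 - <<'E'
from h import *
np.set_printoptions(precision=1,suppress=True)
T=(np.array([[416,12],[338,219],[769,128],[701,345]])+.5)/2.5-.5+[90,225]
S=(np.array([[558,492],[724,232],[45,212],[235,0]])+.5)/5-.5+[265,170]
for s,t in zip(S,T):
    p,e=tri(s,t); print("tri",p,e,"top58",plane("top",t,58),"sc58",plane("scene",s,58))
a=cv2.imread("pics/scene0.png")[200:260,440:515]; b=cv2.imread("pics/top0.png")[290:350,100:175]
cv2.imwrite("pics/sw.png",cv2.resize(np.vstack([a,b]) if 0 else np.hstack([a[:,:75],b]),None,fx=5.3,fy=5.3,interpolation=cv2.INTER_CUBIC))
E
```

```text
tri [674.4 120.3  46.3] 1.794695361831309 top58 [671.7 117.8  58. ] sc58 [681.4 121.3  58. ]
tri [503.2 177.2  53.9] 1.3305399696234237 top58 [503.  175.8  58. ] sc58 [506.2 177.7  58. ]
tri [ 574.6 -168.3   56. ] 1.57299051254801 top58 [ 574.4 -168.8   58. ] sc58 [ 576.  -166.9   58. ]
tri [ 403.8 -109.5   51.1] 2.663012437562132 top58 [ 404.1 -110.3   58. ] sc58 [ 409.8 -106.6   58. ]
```

View pics/sw.png

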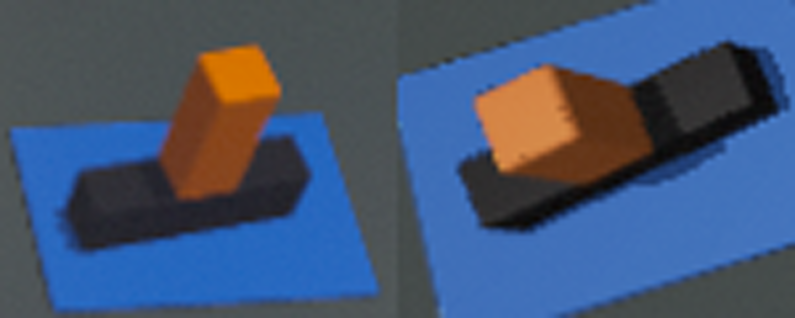

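The zoom shows the handle top (scene crop corners (200,55),(260,45),(281,92),(218,103); top crop (582,132),(498,174),(474,101),(549,66)) and the foot's top corners.

```bash
cat >> h.py <<'E'
def fit(loc,w):
    loc=np.array(loc,float);w=np.array(w)[:,:2];a=loc-loc.mean(0);b=w-w.mean(0)
    y=np.arctan2((a[:,0]*b[:,1]-a[:,1]*b[:,0]).sum(),(a*b).sum()); c,s=np.cos(y),np.sin(y);R=np.array([[c,-s],[s,c]])
    t=w.mean(0)-R@loc.mean(0); return y,R,t,w-(loc@R.T+t)
E
python3 - <<'E'
from h import *
np.set_printoptions(precision=1,suppress=True)
k=5.3
s=lambda c:(np.array(c)+.5)/k-.5+[440,200]
t=lambda c:(np.array(c)+.5)/k-.5+[100-75,290]
S=[(200,55),(260,45),(281,92),(218,103),(80,172),(290,135),(309,178),(95,212)]
T=[(582,132),(498,174),(474,101),(549,66),(753,100),(483,226),(460,165),(728,43)]
z=[119]*4+[39]*4
for a,b,zz in zip(S,T,z):
    p,e=tri(s(a),t(b)); print(p,e,plane("scene",s(a),zz)[:2],plane("top",t(b),zz)[:2])
P=[(plane("scene",s(a),zz)+plane("top",t(b),zz))[:2]/2 for a,b,zz in zip(S,T,z)]
print("handle c",np.mean([tri(s(a),t(b))[0] for a,b in zip(S[:4],T[:4])],0),np.mean(P[:4],0),"foot c",np.mean(P[4:],0))
# local: -y-x, +y-x,+y+x,-y+x ; sweeper x approx world x
y,R,tt,r=fit([(-14,-55),(-14,55),(14,55),(14,-55)],P[4:]); print("foot",np.degrees(y),tt,r.tolist())
y,R,tt,r=fit([(-15,-15),(-15,15),(15,15),(15,-15)],P[:4]); print("handle",np.degrees(y),tt)
def both(a,b,zz): return (plane("scene",a,zz)+plane("top",b,zz))/2
M=[both(a,b,4) for a,b in zip([(500,221),(510,255),(450,258),(442,224)],[(110,355),(99,305),(173,283),(185,332)])]
y,R,tt,r=fit([(-55,80),(55,80),(55,-80),(-55,-80)],M); print("mat",np.degrees(y),tt,r.tolist())
Tt=(np.array([[416,12],[338,219],[769,128],[701,345]])+.5)/2.5-.5+[90,225]
W=[plane("top",q,58) for q in Tt]
# trough -y ; deck from -120 open. +x tray ~ -world y ; +y tray ~ +world x
y,R,tt,r=fit([(-120,91),(-120,-91),(185,91),(185,-91)],W); print("tray",np.degrees(y),tt,r.tolist())
for a,b in zip([(368.3,226.4),(331.4,214.6),(345.6,198.4),(370.4,213.5)],[(274.9,287.9),(324.3,295),(312.1,326.1),(275.8,308.5)]):
    p,e=tri(a,b); print("disc",p,e,"local",R.T@(both(a,b,47)[:2]-tt))
for b in [(496,93),(613,125)]:
    q=(np.array(b)+.5)/2.5-.5+[90,225]; print("bar local",R.T@(plane("top",q,50)[:2]-tt))
E
```

```text
[495.4 333.5 116.2] 2.401488514869457 [497.3 334.1] [495.4 331.2]
[481.3 361.3 114.6] 0.7150848355121977 [484.9 360.6] [481.1 359.1]
[506.8 371.9 114.4] 1.1024124708854808 [510.4 371.3] [506.5 369.4]
[519.2 345.5 114.1] 1.2708386223254593 [523.4 343.8] [518.6 344.3]
[513.2 298.5  35.6] 1.250829531485388 [515.6 298.6] [513.  296.8]
[466.6 396.6  35.4] 0.7776826139061069 [469.3 396.1] [466.5 394.8]
[489.6 407.3  34.2] 0.2630686724155212 [493.4 406.2] [489.3 405.2]
[535.1 308.4  35.8] 0.41811517494037276 [537.6 307.6] [534.8 307.6]
handle c [500.7 353.  114.8] [502.2 351.7] foot c [502.4 351.6]
foot 24.927800513497157 [502.4 351.6] [[1.3612582450584796, 1.881388031977508], [1.3434789854453584, -0.14919861910595955], [-0.5961257391806498, -1.7189913740429006], [-2.1086114913231313, -0.013198038828704739]]
handle 24.788336960464676 [502.2 351.7]
mat 16.731707228721707 [497.3 357.9] [[1.2312299280577577, -0.9952389558968093], [-0.6241372867533528, -2.6151248852916638], [-1.4746414422244243, 1.2885635030373237], [0.8675488009198489, 2.3218003381511494]]
tray -108.9229473754137 [548.9  34.4] [[-2.1669026869736854, -0.5511812823252313], [1.3410333659683147, -1.6320858487256658], [-0.5111407121783031, 1.3395821252035205], [1.337010033183617, 0.8436850058473624]]
disc [552.9  79.3  43.1] 0.8101086080280455 local [-44.1  -9.6]
disc [538.  -21.5  43.4] 0.16453275541057127 local [55.7  8.9]
disc [475.7   3.4  43.2] 0.5200903185485812 local [ 52.4 -57.9]
disc [511.1  77.   44. ] 1.2248131769675803 local [-28.3 -48.6]
bar local [-35.1  47.7]
bar local [63.8 53.3]
```

>>> {"api": "arm_command", "payload": {"gripper": [1, 1, 1, 1, 1, 1, 1, 1], "xyz": [[0, 0, 0], [0, 0, 0], [0, 0, 0], [0, 0, 0], [0, 0, 0], [0, 0, 0], [0, 0, 0], [0, 0, 0]], "twist": [0.1106, 0.1106, 0.1106, 0.1106, 0.1106, 0.1106, 0.1106, 0.1106]}}

```text
time: 0.77
tcp_pos: [142.5, 556.6, 205.8]
orientation: [0.0, 0.54, 0.842, -0.001]
wrist_force: [0.1, 0.5, 0.1]
finger_gap: 85.4
gripper_force: 0.0
```

>>> {"api": "arm_command", "payload": {"gripper": [1, 1, 1, 1, 1, 1, 1, 1, 1, 1, 1, 1], "xyz": [[-0.028, 0.02, 0], [-0.028, 0.02, 0], [-0.028, 0.02, 0], [-0.028, 0.02, 0], [-0.028, 0.02, 0], [-0.028, 0.02, 0], [-0.028, 0.02, 0], [-0.028, 0.02, 0], [-0.028, 0.02, 0], [-0.028, 0.02, 0], [-0.028, 0.02, 0], [-0.028, 0.02, 0]], "twist": [0, 0, 0, 0, 0, 0, 0, 0, 0, 0, 0, 0]}}

```text
time: 1.77
tcp_pos: [503.0, 352.3, 205.8]
orientation: [-0.0, 0.538, 0.843, -0.0]
wrist_force: [0.0, 0.7, -0.3]
finger_gap: 85.5
gripper_force: 0.0
```

```bash
cat > st.py <<'E'
from bench import monitor
import numpy as np, sys
from scipy.spatial.transform import Rotation as Ro
o=monitor.observe(); q=o["orientation"]; R=Ro.from_quat([q[1],q[2],q[3],q[0]]).as_matrix()
print("t",round(o["time"],2),"tcp",o["tcp_pos"].round(1),"tool y yaw",np.degrees(np.arctan2(R[1,1],R[0,1])).round(2),"z",R[:,2].round(3),"F",o["wrist_force"].round(1),"gap",round(o["finger_gap"],1),"gf",round(o["gripper_force"],1),"q6",round(o["q"][5],2))
if len(sys.argv)>3: # target world x y z -> tool shift
    print("shift mm",(R.T@(np.array(sys.argv[1:4],float)-o["tcp_pos"])).round(1))
E
python3 st.py 502 352 85
```

```text
t 1.77 tcp [503.  352.3 205.8] tool y yaw 24.93 z [-0.001 -0.    -1.   ] F [ 0.   0.7 -0.3] gap 85.5 gf 0.0 q6 -0.02
shift mm [  0.2  -0.9 120.8]
```

>>> {"api": "arm_command", "payload": {"gripper": [1, 1, 1, 1, 1, 1, 1, 1, 1, 1, 1, 1], "xyz": [[0, -0.001, 0.012], [0, 0, 0.012], [0, 0, 0.012], [0, 0, 0.012], [0, 0, 0.012], [0, 0, 0.012], [0, 0, 0.012], [0, 0, 0.012], [0, 0, 0.012], [0, 0, 0.012], [0, 0, 0.009], [0, 0, 0.005]], "twist": [0, 0, 0, 0, 0, 0, 0, 0, 0, 0, 0, 0]}}

```text
time: 2.77
tcp_pos: [500.3, 352.7, 70.5]
orientation: [-0.001, 0.538, 0.843, -0.001]
wrist_force: [-0.4, -0.8, -0.1]
finger_gap: 85.4
gripper_force: 0.0
```

>>> {"api": "arm_command", "payload": {"gripper": [0, 0, 0, 0, 0, 0, 0, 0, 0, 0, 0, 0], "xyz": [[0, 0, 0], [0, 0, 0], [0, 0, 0], [0, 0, 0], [0, 0, 0], [0, 0, 0], [0, 0, 0], [0, 0, 0], [0, 0, 0], [0, 0, 0], [0, 0, 0], [0, 0, 0]], "twist": [0, 0, 0, 0, 0, 0, 0, 0, 0, 0, 0, 0]}}

```text
time: 3.77
tcp_pos: [501.9, 353.4, 73.5]
orientation: [0.001, 0.538, 0.843, 0.001]
wrist_force: [-0.3, -0.4, 4.6]
finger_gap: 28.8
gripper_force: 61.2
```

```bash
python3 st.py
```

```text
t 3.77 tcp [501.9 353.4  73.5] tool y yaw 24.93 z [ 0.002  0.001 -1.   ] F [-0.3 -0.4  4.6] gap 28.8 gf 61.2 q6 -0.02
```

>>> {"api": "arm_command", "payload": {"gripper": [0, 0, 0, 0, 0, 0, 0, 0, 0, 0, 0, 0], "xyz": [[0, 0, -0.005], [0, 0, -0.01], [0, 0, -0.01], [0, 0, -0.01], [0, 0, -0.01], [0, 0, -0.01], [0, 0, -0.01], [0, 0, -0.01], [0, 0, -0.01], [0, 0, -0.01], [0, 0, -0.01], [0, 0, -0.005]], "twist": [0, 0, 0, 0, -0.1008, -0.1008, -0.1008, -0.1008, -0.1008, -0.1008, -0.1008, -0.1008]}}

```text
time: 4.77
tcp_pos: [501.8, 353.4, 184.9]
orientation: [0.001, 0.161, 0.987, 0.001]
wrist_force: [0.1, 0.3, -2.4]
finger_gap: 28.6
gripper_force: 60.3
```

```bash
python3 st.py 554.4 127.6 180
```

```text
t 4.77 tcp [501.8 353.4 184.9] tool y yaw 71.42 z [ 0.003  0.001 -1.   ] F [ 0.1  0.3 -2.4] gap 28.6 gf 60.3 q6 -0.83
shift mm [-121.8 -197.3    4.8]
```

>>> {"api": "arm_command", "payload": {"gripper": [0, 0, 0, 0, 0, 0, 0, 0, 0, 0, 0, 0], "xyz": [[-0.006, -0.01, 0], [-0.011, -0.018, 0], [-0.011, -0.018, 0], [-0.011, -0.018, 0], [-0.011, -0.018, 0], [-0.011, -0.018, 0], [-0.011, -0.018, 0], [-0.011, -0.018, 0], [-0.011, -0.018, 0], [-0.011, -0.018, 0], [-0.011, -0.017, 0], [-0.006, -0.009, 0]], "twist": [0.005, 0, 0, 0, 0, 0, 0, 0, 0, 0, 0, 0]}}

```text
time: 5.77
tcp_pos: [551.6, 123.1, 182.4]
orientation: [0.0, 0.169, 0.986, -0.001]
wrist_force: [-0.2, -0.2, -2.5]
finger_gap: 28.6
gripper_force: 60.4
```

>>> {"api": "arm_command", "payload": {"gripper": [0, 0, 0, 0, 0, 0, 0, 0], "xyz": [[0, 0, 0.006], [0, 0, 0.006], [0, 0, 0.006], [0, 0, 0.006], [0, 0, 0.006], [0, 0, 0.006], [0, 0, 0], [0, 0, 0]], "twist": [0, 0, 0, 0, 0, 0, 0, 0]}}

```text
time: 6.43
tcp_pos: [551.0, 126.3, 145.8]
orientation: [-0.001, 0.166, 0.986, -0.0]
wrist_force: [0.3, -0.6, -3.4]
finger_gap: 28.7
gripper_force: 60.3
```

```bash
python3 st.py 554.4 127.6 113; python3 - <<'E'
from bench import camera
import cv2, numpy as np
a=camera("scene")[120:280,260:430]; b=camera("top")[200:360,210:400]
cv2.imwrite("pics/pre1.png",cv2.resize(np.hstack([a,b])[:,:,::-1],None,fx=2.2,fy=2.2,interpolation=cv2.INTER_CUBIC))
E
```

```text
t 6.43 tcp [551.  126.3 145.8] tool y yaw 70.88 z [-0.001 -0.    -1.   ] F [ 0.3 -0.6 -3.4] gap 28.7 gf 60.3 q6 -1.23
shift mm [-2.8  2.3 32.8]
```

View pics/pre1.png

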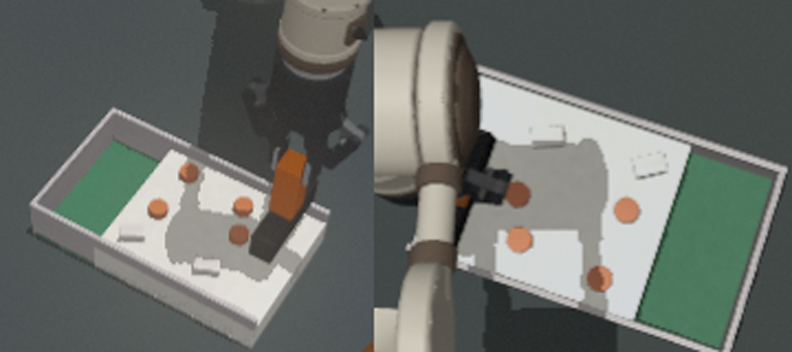

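>>> {"api": "arm_command", "payload": {"gripper": [0, 0, 0, 0, 0, 0, 0, 0], "xyz": [[-0.0045, 0, 0.005], [0, 0, 0.006], [0, 0, 0.006], [0, 0, 0.006], [0, 0, 0.006], [0, 0, 0.003], [0, 0, 0], [0, 0, 0]], "twist": [0, 0, 0, 0, 0, 0, 0, 0]}}

```text
time: 7.2
tcp_pos: [555.5, 124.6, 114.1]
orientation: [-0.0, 0.166, 0.986, -0.0]
wrist_force: [0.9, -1.1, -3.2]
finger_gap: 28.9
gripper_force: 60.3
```

```bash
python3 st.py 554.4 127.6 112
```

```text
t 7.2 tcp [555.5 124.6 114.1] tool y yaw 70.85 z [-0.001 -0.    -1.   ] F [ 0.9 -1.1 -3.2] gap 28.9 gf 60.3 q6 -1.23
shift mm [2.  2.5 2.1]
```

>>> {"api": "arm_command", "payload": {"gripper": [0, 0, 0, 0, 0, 0, 0, 0, 0, 0, 0, 0], "xyz": [[0, 0, 0.002], [0, -0.004, 0], [0, -0.007, 0], [0, -0.007, 0], [0, -0.007, 0], [0, -0.007, 0], [0, -0.007, 0], [0, -0.007, 0], [0, -0.007, 0], [0, -0.007, 0], [0, -0.007, 0], [0, -0.007, 0]], "twist": [0, 0, 0, 0, 0, 0, 0, 0, 0, 0, 0, 0]}}

```text
time: 8.2
tcp_pos: [531.3, 54.0, 112.5]
orientation: [0.0, 0.166, 0.986, 0.0]
wrist_force: [-0.0, 0.7, -2.1]
finger_gap: 28.6
gripper_force: 60.5
```

>>> {"api": "arm_command", "payload": {"gripper": [0, 0, 0, 0, 0, 0, 0, 0, 0, 0, 0, 0], "xyz": [[0, -0.007, 0], [0, -0.007, 0], [0, -0.007, 0], [0, -0.007, 0], [0, -0.007, 0], [0, -0.007, 0], [0, -0.007, 0], [0, -0.007, 0], [0, -0.007, 0], [0, -0.007, 0], [0, -0.007, 0], [0, -0.007, 0]], "twist": [0, 0, 0, 0, 0, 0, 0, 0, 0, 0, 0, 0]}}

```text
time: 9.2
tcp_pos: [503.7, -25.3, 112.4]
orientation: [0.0, 0.166, 0.986, 0.0]
wrist_force: [1.1, 3.1, -1.1]
finger_gap: 28.9
gripper_force: 60.5
```

```bash
cat >> st.py <<'E'
d=o["tcp_pos"][:2]-[548.9,34.4]; c,s=np.cos(np.radians(-108.92)),np.sin(np.radians(-108.92))
print("tray local",round(c*d[0]+s*d[1],1),round(-s*d[0]+c*d[1],1))
E
python3 st.py
```

```text
t 9.2 tcp [503.7 -25.3 112.4] tool y yaw 70.85 z [ 0.  0. -1.] F [ 1.1  3.1 -1.1] gap 28.9 gf 60.5 q6 -1.53
tray local 71.2 -23.4
```

>>> {"api": "arm_command", "payload": {"gripper": [0, 0, 0, 0, 0, 0, 0, 0, 0, 0, 0, 0], "xyz": [[0, -0.006, 0], [0, -0.006, 0], [0, -0.006, 0], [0, -0.006, 0], [0, -0.006, 0], [0, -0.004, 0], [0, 0, 0], [0, 0, 0], [0, 0.003, -0.005], [0, 0.003, -0.01], [0, 0, -0.02], [0, 0, -0.02]], "twist": [0, 0, 0, 0, 0, 0, 0, 0, 0, 0, 0, 0]}}

```text
time: 10.2
tcp_pos: [494.4, -50.3, 168.3]
orientation: [-0.001, 0.166, 0.986, 0.0]
wrist_force: [0.9, -0.4, -2.7]
finger_gap: 28.8
gripper_force: 60.3
```

>>> {"api": "arm_command", "payload": {"gripper": [0, 0, 0, 0, 0, 0, 0, 0, 0, 0, 0, 0], "xyz": [[0, 0.009, 0], [-0.004, 0.018, 0], [-0.005, 0.018, 0], [-0.005, 0.018, 0], [-0.005, 0.018, 0], [-0.005, 0.018, 0], [-0.005, 0.018, 0], [-0.005, 0.018, 0], [-0.005, 0.018, 0], [-0.005, 0.018, 0], [-0.004, 0.012, 0], [0, 0.004, 0]], "twist": [0, 0, 0, 0, 0, 0, 0, 0, 0, 0, 0, 0]}}

```text
time: 11.2
tcp_pos: [601.9, 112.4, 166.7]
orientation: [-0.0, 0.165, 0.986, 0.0]
wrist_force: [0.5, 0.8, -2.6]
finger_gap: 28.8
gripper_force: 60.4
```

```bash
python3 st.py; python3 - <<'E'
from bench import camera
import cv2, numpy as np
a=camera("scene")[120:280,260:430]; b=camera("top")[200:360,210:400]
cv2.imwrite("pics/pre2.png",cv2.resize(np.hstack([a,b])[:,:,::-1],None,fx=2.2,fy=2.2,interpolation=cv2.INTER_CUBIC))
E
```

```text
t 11.2 tcp [601.9 112.4 166.7] tool y yaw 70.97 z [ 0.     0.001 -1.   ] F [ 0.5  0.8 -2.6] gap 28.8 gf 60.4 q6 -1.25
tray local -91.0 24.9
```

View pics/pre2.png

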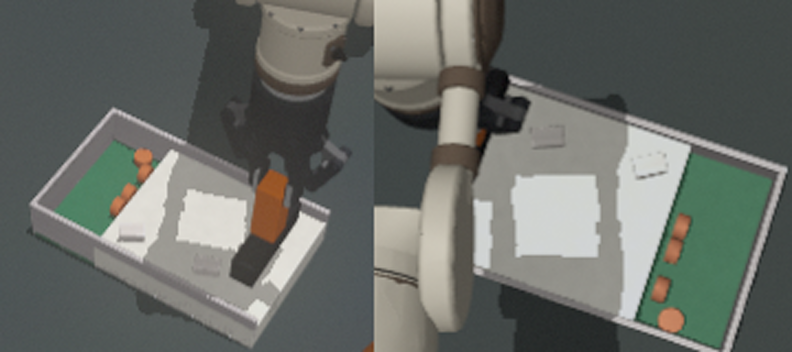

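All four discs are in the trough (top crop (680,225)–(670,320)); both bars are still at (547,133) and (648,165).

>>> {"api": "arm_command", "payload": {"gripper": [0, 0, 0, 0, 0, 0, 0, 0, 0, 0], "xyz": [[0.0015, 0, 0.006], [0, 0, 0.008], [0, 0, 0.008], [0, 0, 0.008], [0, 0, 0.008], [0, 0, 0.006], [0, 0, 0.005], [0, 0, 0.0035], [0, 0, 0], [0, 0, 0]], "twist": [0, 0, 0, 0, 0, 0, 0, 0, 0, 0]}}

```text
time: 12.13
tcp_pos: [600.0, 110.2, 114.9]
orientation: [-0.0, 0.166, 0.986, -0.0]
wrist_force: [-0.0, -0.4, -2.6]
finger_gap: 28.6
gripper_force: 60.4
```

```bash
python3 st.py
```

```text
t 12.13 tcp [600.  110.2 114.9] tool y yaw 70.85 z [-0. -0. -1.] F [-0.  -0.4 -2.6] gap 28.6 gf 60.4 q6 -1.25
tray local -88.3 23.8
```

Lower 2 mm more and sweep from -88 to +105.

>>> {"api": "arm_command", "payload": {"gripper": [0, 0, 0, 0, 0, 0, 0, 0, 0, 0, 0, 0], "xyz": [[0, -0.002, 0.0025], [0, -0.006, 0], [0, -0.007, 0], [0, -0.007, 0], [0, -0.007, 0], [0, -0.007, 0], [0, -0.007, 0], [0, -0.007, 0], [0, -0.007, 0], [0, -0.007, 0], [0, -0.007, 0], [0, -0.007, 0]], "twist": [0, 0, 0, 0, 0, 0, 0, 0, 0, 0, 0, 0]}}

```text
time: 13.13
tcp_pos: [574.1, 35.9, 112.4]
orientation: [0.0, 0.166, 0.986, 0.0]
wrist_force: [-0.1, -0.4, -3.2]
finger_gap: 28.5
gripper_force: 60.4
```

>>> {"api": "arm_command", "payload": {"gripper": [0, 0, 0, 0, 0, 0, 0, 0, 0, 0, 0, 0], "xyz": [[0, -0.007, 0], [0, -0.007, 0], [0, -0.007, 0], [0, -0.007, 0], [0, -0.007, 0], [0, -0.007, 0], [0, -0.007, 0], [0, -0.007, 0], [0, -0.007, 0], [0, -0.007, 0], [0, -0.007, 0], [0, -0.007, 0]], "twist": [0, 0, 0, 0, 0, 0, 0, 0, 0, 0, 0, 0]}}

```text
time: 14.13
tcp_pos: [546.6, -43.5, 112.4]
orientation: [0.0, 0.166, 0.986, -0.0]
wrist_force: [0.2, -0.5, -2.3]
finger_gap: 28.8
gripper_force: 60.4
```

>>> {"api": "arm_command", "payload": {"gripper": [0, 0, 0, 0, 0, 0, 0, 0, 0, 0, 0, 0], "xyz": [[0, -0.006, 0], [0, -0.006, 0], [0, -0.006, 0], [0, -0.006, 0], [0, -0.006, 0], [0, -0.004, 0], [0, 0, 0], [0, 0, 0], [0, 0.003, -0.005], [0, 0.003, -0.015], [0, 0, -0.03], [0, 0, -0.03]], "twist": [0, 0, 0, 0, 0, 0, 0, 0, 0, 0, 0, 0]}}

```text
time: 15.13
tcp_pos: [536.7, -68.1, 192.4]
orientation: [-0.002, 0.166, 0.986, 0.0]
wrist_force: [1.0, 0.0, -2.7]
finger_gap: 28.5
gripper_force: 60.4
```

```bash
python3 st.py 497.3 357.9 200
```

```text
t 15.13 tcp [536.7 -68.1 192.4] tool y yaw 70.9 z [-0.003  0.001 -1.   ] F [ 1.   0.  -2.7] gap 28.5 gf 60.4 q6 -1.59
shift mm [176.7 389.7  -6.9]
tray local 100.9 21.7
```

>>> {"api": "arm_command", "payload": {"gripper": [0, 0, 0, 0, 0, 0, 0, 0, 0, 0, 0, 0], "xyz": [[0.006, 0.014, 0], [0.0126, 0.0278, 0], [0.0126, 0.0278, 0], [0.0126, 0.0278, 0], [0.0126, 0.0278, 0], [0.0126, 0.0278, 0], [0.0126, 0.0278, 0], [0.0126, 0.0278, 0], [0.0126, 0.0278, 0], [0.0126, 0.0278, 0], [0.0126, 0.0278, 0], [0.0126, 0.0278, 0]], "twist": [0, 0, 0, 0, 0, 0, 0, 0, 0, 0, 0, 0]}}

```text
time: 16.13
tcp_pos: [505.4, 282.5, 192.9]
orientation: [0.0, 0.166, 0.986, 0.0]
wrist_force: [1.1, -0.2, -2.4]
finger_gap: 28.6
gripper_force: 60.5
```

>>> {"api": "arm_command", "payload": {"gripper": [0, 0, 0, 0, 0, 0, 0, 0, 0, 0, 0, 0], "xyz": [[0.0126, 0.0278, 0], [0.0126, 0.0278, 0], [0.006, 0.014, 0], [0, 0, 0], [0, 0, 0], [0, 0, 0], [0, 0, 0], [0, 0, 0], [0, 0, 0], [0, 0, 0], [0, 0, 0], [0, 0, 0]], "twist": [0, 0, 0.105, 0.105, 0.105, 0.105, 0.105, 0.105, 0.105, 0.105, 0.105, 0]}}

```text
time: 17.13
tcp_pos: [499.0, 356.9, 192.7]
orientation: [-0.0, 0.598, 0.802, 0.0]
wrist_force: [-0.5, -0.9, -2.9]
finger_gap: 28.5
gripper_force: 60.6
```

```bash
python3 st.py 497.3 357.9 80; python3 - <<'E'
from bench import camera
import cv2, numpy as np
a=camera("scene")[120:280,260:520]; b=camera("top")[225:385,210:400]
cv2.imwrite("pics/pre3.png",cv2.resize(np.hstack([a,b])[:,:,::-1],None,fx=1.75,fy=1.75,interpolation=cv2.INTER_CUBIC))
E
```

```text
t 17.13 tcp [499.  356.9 192.7] tool y yaw 16.6 z [-0.  0. -1.] F [-0.5 -0.9 -2.9] gap 28.5 gf 60.6 q6 0.13
shift mm [  1.4  -1.3 112.7]
tray local -288.9 -151.8
```

View pics/pre3.png

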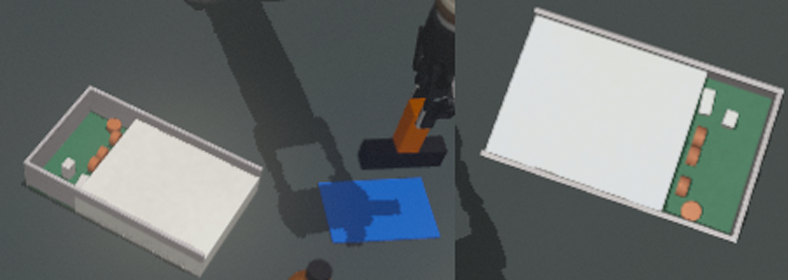

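All slugs appear off the deck: discs at (700,135)–(690,210) and bars at (706,100), (730,118) in the right crop. I'll check the height of the edge bar numerically.

```bash
python3 - <<'E'
from h import *
from bench import camera
np.set_printoptions(precision=1,suppress=True)
# bright blobs within trough polygon: compare with deck edge
P={}
for n,r in(("scene",(280,320,195,232)),("top",(345,385,262,305))):
    im=camera(n); cv2.imwrite(f"pics/e_{n}.png",im[:,:,::-1]); x0,x1,y0,y1=r
    g=im.min(2); print(n); print("\n".join(" ".join(f"{v:3d}" for v in row) for row in (g[212:232,296:318] if n=="scene" else g[272:296,346:372])))
E
```

```text
scene
137 193 202 203 202 197 163  87  85  83  83  83  83  84  97  85  86  89  87  83  71  75
190 201 202 204 203 192 149  85  84  81  84  82  86  84  88  82  83  87  87  72  69 191
207 202 201 204 194 152 127  86  83  84  83  84  85  84  79  79  78  84  78  70 159 211
168 171 206 207 152 125 126  86  85  84  82  83  83  88  72  75  80  85  69 126 199 210
123 131 164 169 123 124 125  81  83  83  84  84  85  87  68  69  74  77 112 193 208 210
123 124 119 127 126 125 125  82  83  83  82  84  85  86  73  67  68  80 194 209 210 210
123 122 124 128 125 127 124  93  84  84  84  83  84  77  73  74  72 192 212 210 210 210
123 122 124 124 125 123 116  89  84  85 108 161 114  81  81  74 161 211 209 210 209 210
120 121 123 125 125 116  92  84  84  84 190 197 188 190 154 143 200 209 210 210 210 210
 99 114 122 125 117  93  84  84  83 153 204 204 204 206 187 196 209 210 209 210 210 209
119  86  99 116  92  84  83  84  92 191 204 203 203 192 209 210 211 210 209 208 210 209
172 171 121  93  82  82  82  81 163 202 205 203 203 207 213 211 210 210 210 208 209 210
166 187 171 173 118  84  84 127 196 20
[... 2465 characters left out ...]
 206 210 194 135  82  82  84  83  82  82  83 121 186 216 214 217 210 182 141
134  54  72  90 101 101 102 127 157 151  81  83  83  83  83  81  82  83 158 209 217 215 215 217 218 196
 62  64  81  81  81  85  86  91  99  94  82  81  82  82  83  82  82  99 177 221 219 216 215 216 215 185
 48  62  82  83  82  82  82  83  81  82  82  83  82  82  83  83  83 141 199 221 220 218 216 215 200 137
 53  71  81  82  82  83  83  83  82  83  82  82  83  82  83  81  88 171 221 219 219 220 218 216 192  72
 64  82  83  82  83  83  82  82  81  83  82  82  80  80  82  83 114 186 220 220 219 220 220 213 179  64
 65  82  83  83  83  82  81  82  82  83  83  82  81  81  81  83 138 189 208 216 220 219 219 201 120  62
```

>>> {"api": "arm_command", "payload": {"gripper": [0, 0, 0, 0, 0, 0, 0, 0, 0, 0, 0, 0], "xyz": [[0.002, -0.001, 0.006], [0, 0, 0.012], [0, 0, 0.015], [0, 0, 0.015], [0, 0, 0.015], [0, 0, 0.015], [0, 0, 0.013], [0, 0, 0.01], [0, 0, 0.008], [0, 0, 0.005], [0, 0, 0], [0, 0, 0]], "twist": [0, 0, 0, 0, 0, 0, 0, 0, 0, 0, 0, 0]}}

```text
time: 18.33
tcp_pos: [498.0, 358.0, 78.7]
orientation: [0.0, 0.597, 0.802, 0.0]
wrist_force: [0.3, 0.5, -1.4]
finger_gap: 28.4
gripper_force: 60.5
```

```bash
python3 st.py 497.3 357.9 74
```

```text
t 18.33 tcp [498.  358.   78.7] tool y yaw 16.71 z [ 0.  0. -1.] F [ 0.3  0.5 -1.4] gap 28.4 gf 60.5 q6 0.13
shift mm [ 0.1 -0.7  4.7]
tray local -289.6 -153.1
```

>>> {"api": "arm_command", "payload": {"gripper": [0, 0, 0, 0, 0, 0], "xyz": [[0, 0, 0.0015], [0, 0, 0.0015], [0, 0, 0.0015], [0, 0, 0.0005], [0, 0, 0], [0, 0, 0]], "twist": [0, 0, 0, 0, 0, 0]}}

```text
time: 18.83
tcp_pos: [497.9, 358.0, 73.6]
orientation: [0.0, 0.597, 0.802, 0.0]
wrist_force: [-0.5, 0.5, -1.8]
finger_gap: 29.0
gripper_force: 60.7
```

>>> {"api": "arm_command", "payload": {"gripper": [0, 0, 0, 0, 0], "xyz": [[0, 0, 0.0005], [0, 0, 0.0005], [0, 0, 0], [0, 0, 0], [0, 0, 0]], "twist": [0, 0, 0, 0, 0]}}

```text
time: 19.25
tcp_pos: [498.0, 358.0, 73.6]
orientation: [0.0, 0.597, 0.802, 0.0]
wrist_force: [-2.7, -0.9, 5.4]
finger_gap: 28.7
gripper_force: 61.7
```

>>> {"api": "arm_command", "payload": {"gripper": [0.3, 0.6, 1, 1, 1, 1, 1, 1, 1, 1, 1, 1], "xyz": [[0, 0, 0], [0, 0, 0], [0, 0, 0], [0, 0, 0], [0, 0, 0], [0, 0, 0], [0, 0, 0], [0, 0, 0], [0, 0, 0], [0, 0, 0], [0, 0, 0], [0, 0, 0]], "twist": [0, 0, 0, 0, 0, 0, 0, 0, 0, 0, 0, 0]}}

```text
time: 20.25
tcp_pos: [497.8, 357.9, 72.4]
orientation: [0.0, 0.597, 0.802, 0.0]
wrist_force: [0.2, -0.1, 0.1]
finger_gap: 85.5
gripper_force: 0.0
```

>>> {"api": "arm_command", "payload": {"gripper": [1, 1, 1, 1, 1, 1, 1, 1, 1, 1, 1, 1], "xyz": [[0, 0, -0.005], [0, 0, -0.01], [0, 0, -0.015], [0, 0, -0.015], [0, 0, -0.015], [0, 0, -0.015], [0, 0, -0.015], [0, 0, -0.015], [0, 0, -0.015], [0, 0, -0.015], [0, 0, -0.01], [0, 0, -0.005]], "twist": [0, 0, 0, 0, 0, 0, 0, 0, 0, 0, 0, 0]}}

```text
time: 21.25
tcp_pos: [498.7, 358.3, 225.2]
orientation: [0.001, 0.597, 0.802, 0.002]
wrist_force: [0.2, -0.8, 0.7]
finger_gap: 85.5
gripper_force: 0.0
```

>>> {"api": "arm_command", "payload": {"gripper": [1, 1, 1, 1, 1, 1, 1, 1, 1, 1, 1, 1], "xyz": [[0.01, -0.02, 0], [0.01, -0.02, 0], [0.01, -0.02, 0], [0.01, -0.02, 0], [0.01, -0.02, 0], [0.01, -0.02, 0], [0.01, -0.02, 0], [0.01, -0.02, 0], [0.01, -0.01, 0], [0.005, -0.005, 0], [0, 0, 0], [0, 0, 0]], "twist": [0, 0, 0, 0, 0, 0, 0, 0, 0, 0, 0, 0]}}

```text
time: 22.25
tcp_pos: [303.1, 398.5, 222.3]
orientation: [0.0, 0.597, 0.802, -0.0]
wrist_force: [0.5, 0.1, 0.5]
finger_gap: 85.3
gripper_force: 0.0
```

```bash
python3 st.py; python3 - <<'E'
from bench import camera
import cv2, numpy as np
a=camera("scene"); b=camera("top")
cv2.imwrite("pics/end_s.png",a[:,:,::-1]);cv2.imwrite("pics/end_t.png",b[:,:,::-1])
z=lambda i,k:cv2.resize(i,None,fx=k,fy=k,interpolation=cv2.INTER_CUBIC)
sw=np.hstack([z(a[200:260,440:515],5),z(b[290:350,95:170],5)]); tr=np.hstack([a[120:330,150:525],b[120:330,90:465]])
cv2.imwrite("pics/end.png",np.vstack([sw,tr])[:,:,::-1])
for n,i in(("scene",a),("top",b)):
    i0=cv2.imread(f"pics/{n}0.png")[:,:,::-1]; 
    d=cv2.absdiff(i,np.ascontiguousarray(i0)).max(2)>40
    from h import blobs
    print(n,[cv2.boundingRect(c) for c in blobs(d,25)])
E
```

```text
t 22.25 tcp [303.1 398.5 222.3] tool y yaw 16.73 z [ 0. -0. -1.] F [0.5 0.1 0.5] gap 85.3 gf 0.0 q6 0.39
tray local -264.7 -350.6
scene [(543, 23, 95, 72), (518, 52, 50, 78), (363, 0, 21, 44), (572, 0, 41, 19), (416, 0, 34, 15), (384, 100, 20, 16), (569, 19, 22, 20), (373, 0, 21, 18), (321, 188, 8, 15), (310, 203, 12, 16), (327, 210, 10, 10), (363, 222, 10, 10), (365, 209, 10, 10), (341, 194, 10, 10), (295, 210, 8, 12), (456, 220, 22, 18), (354, 106, 14, 9), (451, 238, 23, 10), (484, 226, 17, 17), (485, 208, 10, 28), (456, 0, 14, 6), (613, 17, 27, 12), (303, 219, 8, 9), (475, 208, 12, 12)]
top [(0, 389, 54, 91), (117, 298, 57, 28), (108, 308, 31, 26), (342, 297, 12, 23), (269, 282, 13, 13), (270, 303, 13, 12), (319, 289, 12, 13), (307, 321, 12, 12), (349, 275, 10, 16), (339, 340, 12, 11), (336, 325, 9, 12), (362, 287, 10, 11)]
```

View pics/end.png

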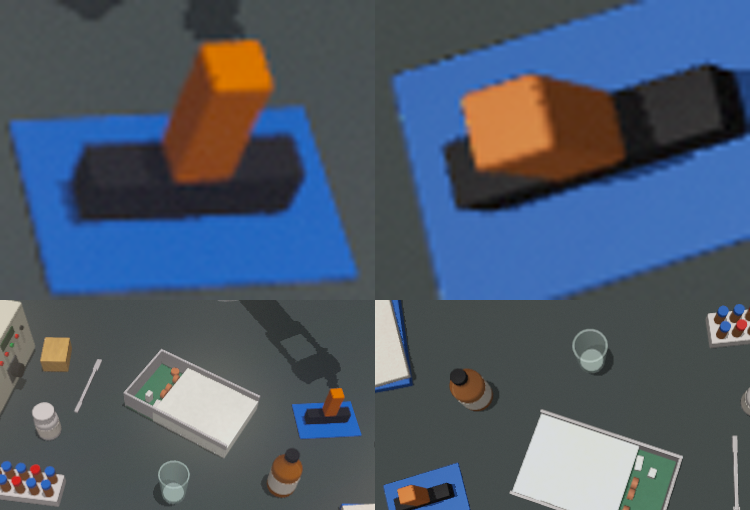

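The sweeper stands upright and aligned on the mat, the deck is empty, all six slugs are in the trough, and no bystander moved. One numeric centring check, then hand in if good.

```bash
python3 - <<'E'
from h import *
p,e=tri((487.1,212.8),(121.3,314.1)); a,b=plane("scene",(487.1,212.8),119),plane("top",(121.3,314.1),119)
m=(a+b)/2; print(p,e,m)
off=np.linalg.norm(m[:2]-[497.3,357.9]); print("off centre",off)
if off<6:
    from bench import workorder; print(workorder.close_job())
E
```

```text
[496.61819495 358.11521649 113.86027304] 1.5247345543833783 [498.47557022 356.50633644 119.        ]
off centre 1.8232562825713154
the job is handed in; nothing more can be done
None
```

I swept all six slugs into the trough and stood the sweeper upright about 2 mm from the mat's centre. The bystander objects did not move, and I handed the job in at about 22 s (limit 58 s).

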